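# Turn the varnished ball for its second photograph

## Robot

A 6-joint arm with a two-finger parallel gripper is mounted at the origin on the work surface. World frame = base frame: x ahead of the robot, y to its left, z up, the work surface at z = 0. Lengths are in m, angles in degrees, forces in N, time in s.
With the tool pointing down it reaches from about 0.4 to 0.825 m from the base axis. Payload 7 kg.
Tool frame: the origin (TCP) lies midway between the tips of the shut fingers; the grasp point (between the pads) lies 19 mm behind it; z points along the fingers, y is the line along which they close (so a half turn about z gives the same grasp; the last joint's range is limited). The gripper opens to 88 mm and grips with 3 to 60 N. Pads are 19 mm wide; open, the fingers measure 130 mm over their backs; the gripper's body (78 mm by 193 mm) begins 47 mm behind the grasp point.
Start: joints at [81.595, 20.546, 0.682, 0, -70.136, -16.507], TCP at [0.284, 0.612, 0.227] pointing down, gripper open.
Joint ranges: [-176.03, 176.03], [-82.01, 121.73], [-58.28, 71.71], [-173.87, 95.51], [-174.79, -0.11], [-173.66, 173.66]. Speed limits (degrees/s): [136.94, 136.94, 172.46, 180, 180, 180].

## Interface

Orientations are given as a 3x3 rotation matrix whose columns are the frame's x, y, z axes.
In Python, from rig import robot gives the robot as it stands. Calls block until the motion is done:
- robot.goto(position, orientation): joint-space move of the TCP to a pose.
- robot.servo_line(position, ori=None, speed=0.15): straight line of the TCP; ori=None keeps the orientation; speed is the mean speed in m/s.
- robot.movej(angles): joint-space move.
- robot.move_gripper(opening): opening from 0.0 (shut) to 1.0 (fully open); the grip force is fixed at half the most; returns when the fingers have stopped.
- robot.dwell(seconds).
- robot.ik(position, orientation): joint angles nearest the present ones, or None.
- robot.grab_frame(name): name is "scene" or "top" or "wrist"; returns (picture, depth): 420x560x3 uint8, red, green, blue; 420x560 float32, m along the optical axis (not along the pixel's ray), 0 where there is no reading.
- robot.camera_info(name): a dict with "vfov" (degrees; the focal length in pixels is half the picture's height over the tangent of half this angle, whatever the lens; pixels are square), "cx", "cy" (the principal point, pixels), "k1" (the pictures are not rectified: a ray, as slopes to the right and down, at radius r is drawn at 1 + k1 r^2 times it, then the intrinsics apply), "view" (4x4, takes a point from world to camera coordinates); the wrist camera has in their place "T_tool_cam" (4x4, takes a point from camera to tool coordinates, whose origin is the TCP and whose axes are the flange's). Camera axes: x right, y down, z forward; pixel columns grow to the right and rows downward; lengths in m; the calibration is good to about 2 mm. A picture is of the moment at which its call begins: read the wrist's pose just before it. camera_info takes no time and is no camera call.
A pose or a line that the arm cannot do raises robot.Unreachable and nothing moves.
- robot.job_done(): hands the job in; it is judged then, once.
Readings, each from a call of its own:
- robot.read_t(): time.
- robot.read_qpos(): joint angles.
- robot.read_qvel(): joint speeds.
- robot.read_effort(): joint torques, N m.
- robot.read_position(): TCP position.
- robot.read_tcp_rot(): TCP orientation.
- robot.read_force(): force on the tool from outside, world axes, zero at the start.
- robot.read_ft_torque(): the same for the moment, N m.
- robot.read_grip_width(): opening from 0.0 (shut) to 1.0 (fully open).
- robot.read_finger_force(): force on a finger pad.
Only numpy, scipy, OpenCV 4.12 (cv2) and the standard library are available. Lean on these libraries where they do the work, as an engineer would, in place of code of your own. Each camera call takes 0.05 s, during which the arm holds its last target. There are 200 camera calls.

## Task

Lift the round dish, with the freshly varnished ball lying loose in it, off its plywood rest by the handle's wooden grip, and lower its foot pin through the hole in the photo stand's arm with the handle's crossbar in line with the arm, the dish itself staying clear above the arm; hold it still like that for two seconds, for the first photograph. With the pin still through the hole, turn the dish a quarter turn, either way, so that the crossbar lies square across the arm, and finish there, holding the dish still and clear above the arm without setting it down or letting go. Keep the dish level and the ball in its middle throughout, do not touch the ball, and leave the mug, the hand roller, the ink tin and the jar lid where they are.

Things in the scene. Friction and masses are not known exactly. Their poses are not given: they have to be found in the camera images.
- dish: Aluminium dish, 112 mm across, 20 mm high, about 0.2 kg. Origin: centre of its flat underside (60 mm above the table at the start); z up, y along the handle's crossbar. Its floor slopes 8 degrees down to the middle. Foot pin: 10 mm thick, on the axis, from the underside down to z = -45 mm. Handle: arch of 6 mm rod from the rim at y = +-54 mm to a crossbar at z = 105 mm. Same after a half turn.
- dish_grip (a point): Centre of the wooden grip in the middle of the dish's crossbar: a block 14 mm wide (dish x), 50 mm long (dish y), 26 mm high, 105 mm straight above the dish's origin. Grasped from above across its 14 mm; below the grip there are 50 mm of free air above the ball.
- dish_foot (a point): Tip of the foot pin, 45 mm straight below the dish's origin.
- ball_center (a point): Centre of the loose wooden ball, 34 mm across, about 15 g, which rolls freely. In the middle of the dish its centre is 23 mm above the dish's underside.
- stand: Photo stand, fixed. Origin: on the table straight below the hole, z up. Its arm, a level aluminium plate 60 mm wide, 8 mm thick, top 80 mm above the table, runs along the stand's x axis from x = -30 to +130 mm. Below it at x = 100 mm a post 24 mm thick on a foot plate 110 x 110 x 12 mm. Nothing rises above the arm.
- stand_hole (a point): Centre of the hole's mouth, in the top face of the arm: a plain round through hole 18 mm across, 8 mm deep, 80 mm above the table, with free air of at least 60 mm below the arm for the pin.
- rest: Plywood rest, fixed: base 110 x 110 x 8 mm with two upright cheeks, 12 mm thick, 100 mm long (along its x), 60 mm high above the table, 52 mm apart; the dish lies on the cheeks with its pin hanging freely between them. Origin: centre of the base on the table, z up.
- mug: Bystander, to be left alone: black mug, 82 mm across, 95 mm high. Origin: middle of its underside; z up.
- brayer: Bystander, to be left alone: hand roller with a wooden handle, about 135 mm long, 34 mm high, lying. Origin: on the table below the middle of the wire yoke, roller to its +x, handle to its -x; z up.
- inktin: Bystander, to be left alone: ink tin, 72 mm across, 60 mm high. Origin: middle of its underside; z up.
- jarlid: Bystander, to be left alone: white jar lid, 80 mm across, 12 mm high. Origin: middle of its underside; z up.
There are look-alikes about, which are no part of the job. Leave any blue or pink look-alike of the dish alone.

How it is judged:
By the outcome, as a careful person would: the job done as asked, in the order asked, and still so for the second after the job is handed in, while the arm keeps its last pose, push and grip.
It also fails if it takes over 67 s, if anything falls off the work surface, if the arm or the gripper's body presses on something with over 40 N, if the wrist force passes 120 N, or if a joint passes its speed limit or range.

## Working session

There is one attempt and no reset: what is moved stays moved. The work goes in short steps, each a Python script; the robot and the scene stay as the last script left them, time stands still between calls to the robot, and variables do not carry over. Pictures are saved under pics/ and viewed, at most 10 in all, crops included, and the job is handed in when it is done.

```bash
ls; mkdir -p pics; python3 - <<'E'
from rig import robot
import cv2, numpy as np
np.set_printoptions(precision=4,suppress=True)
for n in ("scene","top"):
    im,d=robot.grab_frame(n); cv2.imwrite(f"pics/{n}0.png",im[...,::-1]); np.savez(f"{n}0.npz",im=im,d=d)
    print(n,robot.camera_info(n))
print(robot.camera_info("wrist"),robot.read_t())
print(robot.read_tcp_rot())
E
```

```text
pics
scene {'vfov': 42.26176943627636, 'cx': 275.1089367171163, 'cy': 210.01424968006978, 'k1': -0.21830969023110694, 'view': array([[ 0.2325,  0.9724, -0.0176, -0.0185],
       [ 0.7344, -0.1874, -0.6523, -0.3644],
       [-0.6376,  0.1387, -0.7578,  1.9644],
       [ 0.    ,  0.    ,  0.    ,  1.    ]])}
top {'vfov': 56.72955391345542, 'cx': 279.4623685477698, 'cy': 212.16257849404164, 'k1': -0.07088313687446485, 'view': array([[ 0.0059, -0.9996, -0.0266, -0.1204],
       [-0.9975, -0.0041, -0.0701,  0.5415],
       [ 0.0699,  0.027 , -0.9972,  1.3343],
       [ 0.    ,  0.    ,  0.    ,  1.    ]])}
{'vfov': 59.27369490826125, 'cx': 279.08807953895683, 'cy': 212.1311524611737, 'k1': -0.01399840374533701, 'T_tool_cam': array([[-0.0003, -0.9657, -0.2596,  0.0707],
       [ 1.    , -0.0003,  0.    ,  0.0001],
       [-0.0001, -0.2596,  0.9657, -0.1584],
       [ 0.    ,  0.    ,  0.    ,  1.    ]])} 0.1
[[ 0.9069 -0.4214 -0.0005]
 [-0.4214 -0.9069 -0.0014]
 [ 0.0001  0.0015 -1.    ]]
```

View pics/scene0.png

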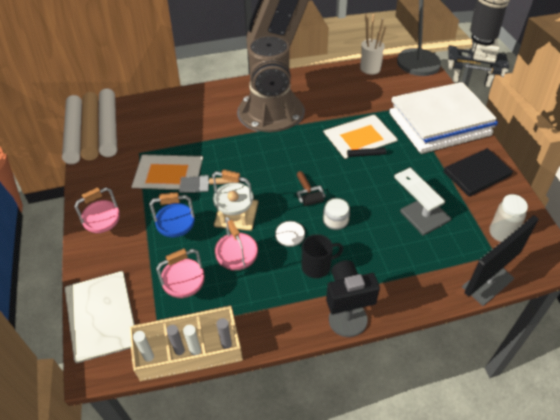

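View pics/top0.png

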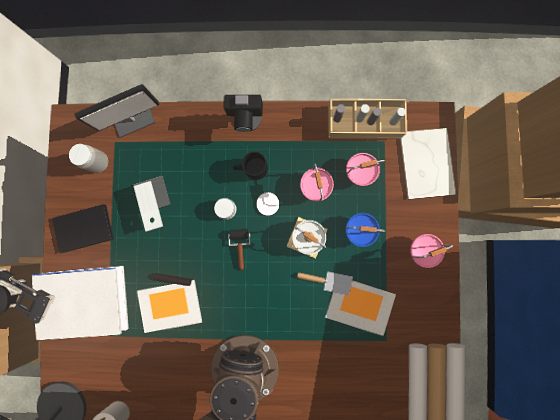

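The scene view shows the aluminium dish with the ball at (233,200), on its rest. The white stand arm runs from about (407,178) to (435,200). In the top view the dish is at (308,237), and the stand arm is centred at about (150,205) with a dark hole near (154,220).

```bash
cat > h.py <<'E'
import numpy as np, cv2
np.set_printoptions(precision=4,suppress=True)
def K(ci): f=210/np.tan(np.radians(ci["vfov"]/2)); return np.array([[f,0,ci["cx"]],[0,f,ci["cy"]],[0,0,1.]])
def rays(ci,uv):
    return cv2.undistortPoints(np.float64(uv).reshape(-1,1,2),K(ci),np.array([ci["k1"],0,0,0])).reshape(-1,2)
def c2w(ci,robot=None,pose=None):
    if "view" in ci: return np.linalg.inv(ci["view"])
    T=np.eye(4); T[:3,3],T[:3,:3]=pose; return T@ci["T_tool_cam"]
def cloud(ci,M,d):
    v,u=np.mgrid[:420,:560]; r=rays(ci,np.stack([u,v],-1).reshape(-1,2))
    P=np.c_[r,np.ones(len(r))]*d.reshape(-1,1)
    return (P@M[:3,:3].T+M[:3,3]).reshape(420,560,3)
def onplane(ci,M,uv,z):
    r=rays(ci,uv); D=np.c_[r,np.ones(len(r))]@M[:3,:3].T; o=M[:3,3]
    return o+D*((z-o[2])/D[:,2])[:,None]
E
python3 - <<'E'
from rig import robot
from h import *
for n in("top","scene"):
    ci=robot.camera_info(n); z=np.load(n+"0.npz"); im,d=z["im"],z["d"]; M=c2w(ci); W=cloud(ci,M,d); W[d==0]=np.nan
    hsv=cv2.cvtColor(im,cv2.COLOR_RGB2HSV)
    g=onplane(ci,M,[(308,237)] if n=="top" else [(233,196)],.08)[0]; s=onplane(ci,M,[(150,205)] if n=="top" else [(418,188)],.08)[0]
    print(n,"approx",g,s)
    near=lambda c,r:np.hypot(W[...,0]-c[0],W[...,1]-c[1])<r
    m=near(g,.07)&(W[...,2]>.155)&(W[...,2]<.2); 
    o=m&(hsv[...,0]<18)&(hsv[...,1]>90); v,u=np.nonzero(o)
    print("grip px",o.sum(),u.mean(),v.mean(),"cloud med",np.median(W[o],0), "hi",np.percentile(W[o][:,2],[10,90]))
    for mm in(o,m):
        q=W[mm][:,:2].astype(np.float32); r=cv2.minAreaRect(q); b=cv2.boxPoints(r); print(" rect",np.array(r[0]),r[1],b[1]-b[0],b[2]-b[1])
    a=near(s,.13)&(W[...,2]>.068)&(W[...,2]<.092)
    k=cv2.morphologyEx(a.astype(np.uint8),cv2.MORPH_OPEN,np.ones((3,3)))
    cs,_=cv2.findContours(k,cv2.RETR_EXTERNAL,cv2.CHAIN_APPROX_NONE); c=max(cs,key=cv2.contourArea)
    p=onplane(ci,M,c.reshape(-1,2),.08)[:,:2].astype(np.float32); r=cv2.minAreaRect(p); b=cv2.boxPoints(r)
    print("arm",np.array(r[0]),r[1],"ang",np.degrees(np.arctan2(*(b[1]-b[0])[::-1])),np.degrees(np.arctan2(*(b[2]-b[1])[::-1])),"z",np.median(W[k>0][:,2]))
    ins=cv2.drawContours(np.zeros((420,560),np.uint8),[c],-1,1,-1); ins=cv2.erode(ins,np.ones((3,3)))
    h=(ins>0)&(im.max(-1)<110); v,u=np.nonzero(h); print("hole n",h.sum(),u.mean() if len(u) else 0,v.mean() if len(v) else 0, onplane(ci,M,[(u.mean(),v.mean())],.08) if len(u) else "")
    (u0,v0)=((308,237) if n=="top" else (233,200)); s_=cv2.resize(im[v0-40:v0+40,u0-50:u0+50],None,fx=4,fy=4,interpolation=2)
    (u0,v0)=((150,205) if n=="top" else (418,195)); t_=cv2.resize(im[v0-40:v0+40,u0-50:u0+50],None,fx=4,fy=4,interpolation=2)
    cv2.imwrite(f"pics/c_{n}.png",np.hstack([s_,t_])[...,::-1])
E
```

```text
top approx [ 0.4561 -0.2139  0.08  ] [0.5602 0.3179 0.08  ]
grip px 72 309.94444444444446 236.59722222222223 cloud med [ 0.4556 -0.2154  0.1767] hi [0.1733 0.1796]
 rect [ 0.4561 -0.216 ] (0.04851425066590309, 0.013575643301010132) [ 0.0114 -0.0073] [0.0261 0.0409]
 rect [ 0.4563 -0.2158] (0.10438654571771622, 0.01391666755080223) [ 0.0116 -0.0076] [0.0571 0.0874]
arm [0.5572 0.3257] (0.16224700212478638, 0.06362039595842361) ang -72.94956 17.050379 z 0.07927788698640414
hole n 14 151.5 219.71428571428572 [[0.5105 0.3112 0.08  ]]
scene approx [ 0.4566 -0.215   0.08  ] [0.5606 0.3238 0.08  ]
grip px 149 230.1208053691275 176.1208053691275 cloud med [ 0.4629 -0.2177  0.1725] hi [0.1586 0.178 ]
 rect [ 0.4613 -0.217 ] (0.05090612173080444, 0.017195340245962143) [ 0.014  -0.0099] [0.0294 0.0416]
 rect [ 0.4611 -0.2165] (0.10554919391870499, 0.01749768853187561) [ 0.0147 -0.0095] [0.0572 0.0887]
arm [0.5634 0.3248] (0.16455484926700592, 0.06825894862413406) ang -73.01939 16.98058 z 0.07850250218847277
hole n 0 0 0
```

View pics/c_top.png

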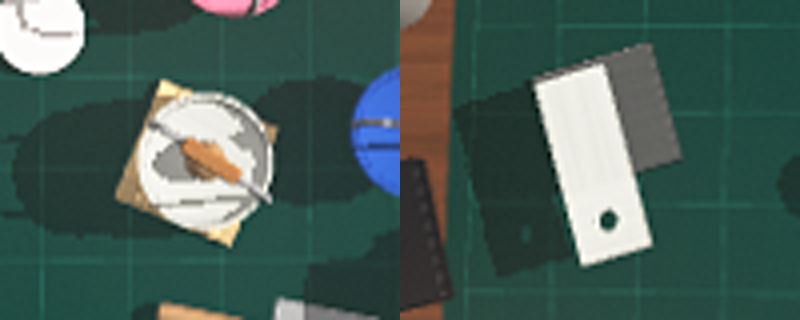

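The crops show the dish's grip at an angle on its rest, with the ball partly under it. The stand arm has its hole near its lower, free end. Both cameras agree with the 160 x 60 mm plate and the 80 mm and 178 mm heights. Next I'll check the yaw choices and look at the hole from close by.

```bash
cat >> h.py <<'E'
def R(a):
    a=np.radians(a); return np.array([[np.cos(a),np.sin(a),0],[np.sin(a),-np.cos(a),0],[0,0,-1.]])
E
python3 - <<'E'
from rig import robot
from h import *
H=(.5100,.3112); G=(.4563,-.2158)
for a in(56.8,236.8): print("grasp",a,robot.ik([*G,.146],R(a)),robot.ik([*G,.25],R(a)))
for a in(17,197,107,-73): print("stand",a,robot.ik([*H,.186],R(a)),robot.ik([*H,.25],R(a)))
robot.goto([*H,.20],R(17)); print(robot.read_t(),robot.read_qpos())
p=robot.read_position(),robot.read_tcp_rot(); im,d=robot.grab_frame("wrist")
cv2.imwrite("pics/w1.png",im[...,::-1]); np.savez("w1.npz",im=im,d=d,p=p[0],R=p[1]); print(p)
E
```

```text
grasp 56.8 [ -2.9783   8.5812 -26.9811   0.     -54.4377 149.7783] [ -2.9783   3.4397 -18.2418   0.     -68.3185 149.7783]
grasp 236.8 [ -2.9783   8.5812 -26.9811   0.     -54.4377 -30.2217] [ -2.9783   3.4397 -18.2418   0.     -68.3185 -30.2217]
stand 17 [ 50.1167  14.9862 -12.7692   0.     -62.2446  56.8833] [ 50.1167  12.4825  -7.462    0.     -70.0555  56.8833]
stand 197 [  50.1167   14.9862  -12.7692    0.      -62.2446 -123.1167] [  50.1167   12.4825   -7.462     0.      -70.0555 -123.1167]
stand 107 [ 50.1167  14.9862 -12.7692   0.     -62.2446 146.8833] [ 50.1167  12.4825  -7.462    0.     -70.0555 146.8833]
stand -73 [ 50.1167  14.9862 -12.7692   0.     -62.2446 -33.1167] [ 50.1167  12.4825  -7.462    0.     -70.0555 -33.1167]
1.5083 [ 50.16    14.3791 -11.6485  -0.0012 -63.9548  56.829 ]
(array([0.5099, 0.3118, 0.2001]), array([[ 0.9564,  0.2922,  0.0002],
       [ 0.2922, -0.9564,  0.0002],
       [ 0.0002, -0.0002, -1.    ]]))
```

View pics/w1.png

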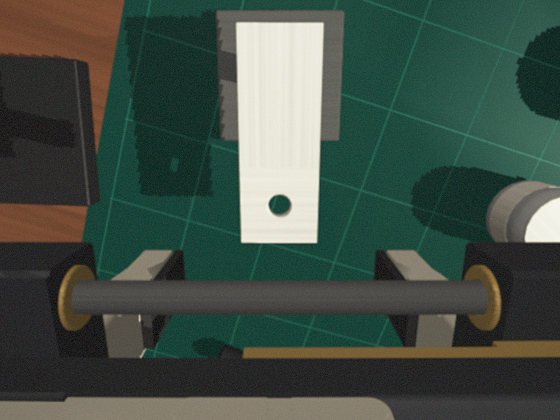

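The close wrist view shows the hole at about (280,205) in the white arm, with nothing rising above it. Next I'll measure the hole, then hover over the dish and look there.

```bash
python3 - <<'E'
from rig import robot
from h import *
ci=robot.camera_info("wrist"); z=np.load("w1.npz"); im,d=z["im"],z["d"]; M=c2w(ci,pose=(z["p"],z["R"]))
W=cloud(ci,M,d)
white=(im.min(-1)>150).astype(np.uint8); white[246:]=0; white[:,340:]=0
cs,hi=cv2.findContours(white,cv2.RETR_CCOMP,cv2.CHAIN_APPROX_NONE)
i=max(range(len(cs)),key=lambda i:cv2.contourArea(cs[i])); p=onplane(ci,M,cs[i].reshape(-1,2),.08)[:,:2].astype(np.float32)
r=cv2.minAreaRect(p); b=cv2.boxPoints(r); print("arm",np.array(r[0]),r[1],np.degrees(np.arctan2(*(b[1]-b[0])[::-1])),np.degrees(np.arctan2(*(b[2]-b[1])[::-1])),"z",np.median(W[white>0][:,2]))
for j in range(len(cs)):
    if hi[0][j][3]==i and cv2.contourArea(cs[j])>50:
        q=onplane(ci,M,cs[j].reshape(-1,2),.08)[:,:2].astype(np.float32); print("hole",cv2.fitEllipse(q),cv2.minEnclosingCircle(q))
G=(.4563,-.2158)
robot.goto([*G,.26],R(56.8)); print(robot.read_t())
p=robot.read_position(),robot.read_tcp_rot(); im,d=robot.grab_frame("wrist")
cv2.imwrite("pics/w2.png",im[...,::-1]); np.savez("w2.npz",im=im,d=d,p=p[0],R=p[1]); print(p[0])
M=c2w(ci,pose=p); W=cloud(ci,M,d)
hsv=cv2.cvtColor(im,cv2.COLOR_RGB2HSV)
near=np.hypot(W[...,0]-G[0],W[...,1]-G[1])<.075
o=near&(W[...,2]>.17)&(W[...,2]<.19)&(d>0)&(hsv[...,0]<18)&(hsv[...,1]>90)
o=cv2.morphologyEx(o.astype(np.uint8),cv2.MORPH_OPEN,np.ones((3,3)))
r=cv2.minAreaRect(onplane(ci,M,np.argwhere(o)[:,::-1],.178)[:,:2].astype(np.float32)); b=cv2.boxPoints(r)
print("grip",np.array(r[0]),r[1],np.degrees(np.arctan2(*(b[1]-b[0])[::-1])),np.degrees(np.arctan2(*(b[2]-b[1])[::-1])),"z",np.median(W[o>0][:,2]))
E
```

```text
arm [0.5588 0.3261] (0.16052231192588806, 0.060584165155887604) -73.24908 16.750902 z 0.08034411695224983
hole ((0.5114682912826538, 0.31119734048843384), (0.018045220524072647, 0.018693694844841957), 169.9276580810547) ((0.5116135478019714, 0.31131649017333984), 0.009823799133300781)
3.4833
[ 0.4566 -0.2153  0.2599]
grip [ 0.4582 -0.2164] (0.050246380269527435, 0.013673798181116581) -32.71789 57.2821 z 0.17822163222604487
```

View pics/w2.png

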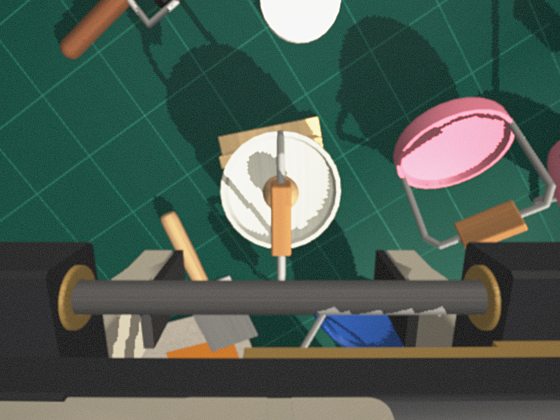

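The grip lies at about (282,220), with the dish and ball below it. The measured sizes (50 x 13.7 mm, top at 178 mm) match those given. Now I'll grasp it and lift a little.

```bash
python3 - <<'E'
from rig import robot
from h import *
G=(.4580,-.2164)
robot.goto([*G,.23],R(57.1))
robot.servo_line([*G,.146],R(57.1),speed=.1); print(robot.read_t(),robot.read_position(),robot.read_force())
robot.move_gripper(0.0); robot.dwell(.2); print(robot.read_t(),robot.read_grip_width()*88,robot.read_finger_force(),robot.read_force())
robot.servo_line([*G,.166],speed=.03); print(robot.read_t(),robot.read_force(),robot.read_position())
robot.servo_line([*G,.246],speed=.06); robot.dwell(.5); print(robot.read_t(),robot.read_force(),robot.read_ft_torque(),robot.read_grip_width()*88)
p=robot.read_position(),robot.read_tcp_rot(); im,d=robot.grab_frame("wrist")
cv2.imwrite("pics/w3.png",im[...,::-1]); np.savez("w3.npz",im=im,d=d,p=p[0],R=p[1]); print(p[0])
E
```

```text
4.775 [ 0.4585 -0.2165  0.1467] [ 0.9007  1.0676 -0.4311]
6.125 14.082307815554564 30.000063478946686 [-0.8153  0.4191 -0.1817]
6.9417 [ 0.1903  0.689  -2.3293] [ 0.4579 -0.2164  0.1659]
8.925 [-0.4739  0.5976 -3.6254] [-0.0736 -0.1248 -0.0183] 14.019463457841438
[ 0.458  -0.2164  0.246 ]
```

View pics/w3.png

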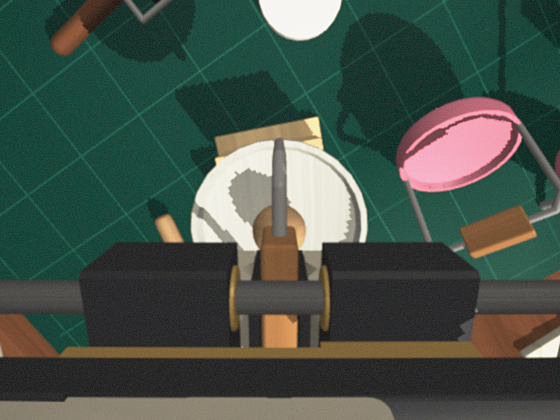

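The dish hangs centred under the gripper, with the ball at about (280,228) under the crossbar. I'll fit the rim for tilt and the axis offset.

```bash
cat >> h.py <<'E'
from scipy.optimize import least_squares
def rim(ci,im,d,p,Rt):
    """dish rim in world: centre, tilt (deg), z; from the visible rim arc's depth"""
    M=c2w(ci,pose=(p,Rt)); W=cloud(ci,M,d); zb=p[2]+.019-.105
    c0=p[:2]; rr=np.hypot(W[...,0]-c0[0],W[...,1]-c0[1])
    m=(d>0)&(rr<.066)&(rr>.045)&(abs(W[...,2]-zb-.02)<.006)
    m&=((W-p)@Rt[:,0]>.0)
    # rod excluded
    m&=abs((W-p)@Rt[:,1])>.006
    q=W[m]; A=np.c_[q[:,:2]-c0,np.ones(len(q))]
    s=np.linalg.lstsq(A,q[:,2],rcond=None)[0]
    # outer silhouette: max radius point in each angular bin
    th=np.round(np.degrees(np.arctan2(q[:,1]-c0[1],q[:,0]-c0[0]))/3)
    o=np.array([q[th==t][np.argmax(np.hypot(*(q[th==t][:,:2]-c0).T))] for t in np.unique(th)])[:,:2]
    f=least_squares(lambda x:np.hypot(o[:,0]-x[0],o[:,1]-x[1])-x[2],[*c0,.056],loss="soft_l1",f_scale=.001)
    f2=least_squares(lambda x:np.hypot(o[:,0]-x[0],o[:,1]-x[1])-.056,c0,loss="soft_l1",f_scale=.001)
    return dict(n=len(q),tilt_tool=np.degrees(s[:2])@Rt[:2,:2],z=s[2]-.02-zb,free=f.x,off_tool=(f2.x-p[:2])@Rt[:2,:2],rms=np.std(f2.fun))
E
python3 - <<'E'
from rig import robot
from h import *
ci=robot.camera_info("wrist"); z=np.load("w3.npz"); print(rim(ci,z["im"],z["d"],z["p"],z["R"]),z["R"])
E
```

```text
{'n': 2553, 'tilt_tool': array([ 0.9298, -0.0128]), 'z': np.float64(-0.0015410017737669535), 'free': array([ 0.458 , -0.218 ,  0.0556]), 'off_tool': array([-0.0019,  0.0009]), 'rms': np.float64(0.00023103379275673605)} [[ 0.5432  0.8396 -0.    ]
 [ 0.8396 -0.5432  0.    ]
 [ 0.     -0.     -1.    ]]
```

```bash
cat >> h.py <<'E'
def scene_rim(robot,zrim,c0,name="scene"):
    ci=robot.camera_info(name); im,d=robot.grab_frame(name); M=c2w(ci); W=cloud(ci,M,d)
    rr=np.hypot(W[...,0]-c0[0],W[...,1]-c0[1])
    m=(d>0)&(rr<.066)&(abs(W[...,2]-zrim)<.012); q=onplane(ci,M,np.argwhere(m)[:,::-1],zrim)[:,:2]
    o=q[cv2.convexHull(q.astype(np.float32),returnPoints=False).ravel()]
    f=least_squares(lambda x:np.hypot(o[:,0]-x[0],o[:,1]-x[1])-x[2],[*c0,.056],loss="soft_l1",f_scale=.001)
    return im,f.x,len(o)
E
python3 - <<'E'
from rig import robot
from h import *
ci=robot.camera_info("wrist")
def look(tag):
    p=robot.read_position(),robot.read_tcp_rot(); im,d=robot.grab_frame("wrist"); np.savez(tag+".npz",im=im,d=d,p=p[0],R=p[1])
    r=rim(ci,im,d,*p); print(tag,"tcp",p[0],r)
    im2,f,n=scene_rim(robot,p[0][2]+.019-.085,p[0][:2]); print(" scene rim-tcp in tool",(f[:2]-p[0][:2])@p[1][:2,:2],"world",f[:2]-p[0][:2],f[2],n); return im,im2
look("w4")
robot.servo_line([.5120,.3117,.246],R(16.8),speed=.1); robot.dwell(.7); print(robot.read_t())
im,im2=look("w5")
cv2.imwrite("pics/w5.png",np.hstack([cv2.resize(im,(400,300)),cv2.resize(im2[120:270,330:530],(400,300))])[...,::-1])
print(robot.read_qpos(),robot.read_force(),robot.read_ft_torque(),robot.read_t())
E
```

```text
w4 tcp [ 0.458  -0.2164  0.246 ] {'n': 2554, 'tilt_tool': array([ 0.9618, -0.0466]), 'z': np.float64(-0.0015540201229803097), 'free': array([ 0.458 , -0.2181,  0.0556]), 'off_tool': array([-0.0019,  0.0009]), 'rms': np.float64(0.00020515023809138138)}
 scene rim-tcp in tool [0.0015 0.0077] world [ 0.0072 -0.0029] 0.059457627581432776 34
15.2333
w5 tcp [0.512  0.3117 0.246 ] {'n': 2551, 'tilt_tool': array([ 0.987 , -0.0592]), 'z': np.float64(-0.001613170327446234), 'free': array([0.5109, 0.3103, 0.0556]), 'off_tool': array([-0.002 ,  0.0011]), 'rms': np.float64(0.000401176996694955)}
 scene rim-tcp in tool [0.0041 0.0042] world [ 0.0051 -0.0029] 0.059613822664906405 24
[ 49.9925  12.8021  -7.5718   0.0001 -69.6259  56.8056] [-0.1924 -1.0023 -3.3445] [-0.0645 -0.019   0.0161] 15.3333
```

View pics/w5.png

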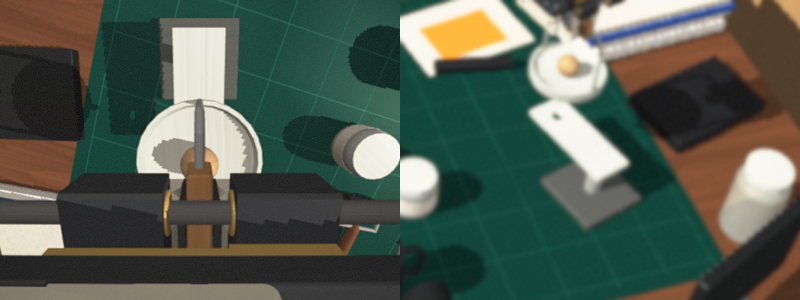

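The dish hangs over the stand with the ball in its middle. I'll check whether the apparent 1° tilt is real by fitting the level stand arm in the same camera.

```bash
python3 - <<'E'
from rig import robot
from h import *
ci=robot.camera_info("wrist")
def pl(tag,sel):
    z=np.load(tag+".npz"); M=c2w(ci,pose=(z["p"],z["R"])); W=cloud(ci,M,z["d"]); m=sel(z["im"],W)&(z["d"]>0); q=W[m]
    s=np.linalg.lstsq(np.c_[q[:,:2]-z["p"][:2],np.ones(len(q))],q[:,2],rcond=None)[0]; print(tag,m.sum(),"tilt tool",np.degrees(s[:2])@z["R"][:2,:2],np.median(q[:,2]))
arm=lambda im,W:(im.min(-1)>150)&(abs(W[...,2]-.08)<.012)&(np.hypot(W[...,0]-.5588,W[...,1]-.3261)<.08)
table=lambda im,W:(abs(W[...,2])<.02)&(im[...,1]>im[...,0]+15)
pl("w1",arm); pl("w1",table); pl("w2",table); pl("w5",table); pl("w5",arm)
E
```

```text
w1 16875 tilt tool [-0.0271  0.0311] 0.08035431113082403
w1 100358 tilt tool [0.0041 0.0046] 0.0011585263241944699
w2 119145 tilt tool [0.0322 0.0559] 0.0011679731796707116
w5 77868 tilt tool [-0.0145 -0.0004] 0.0011703711373978742
w5 7145 tilt tool [-0.0348 -0.0693] 0.08037025864956882
```

```bash
python3 - <<'E'
from rig import robot
from h import *
ci=robot.camera_info("wrist")
for t in("w3","w5"):
    z=np.load(t+".npz"); p,Rt=z["p"],z["R"]; W=cloud(ci,c2w(ci,pose=(p,Rt)),z["d"]); L=(W-p)@Rt; L=L[z["d"]>0]
    # tool coords; z down. rim expected tool z=.066, crossbar top at -.022
    c=L[(abs(L[:,1])<.0025)&(L[:,0]>.026)&(L[:,0]<.05)&(abs(L[:,2]+.022)<.006)]
    if len(c)>20: print(t,"bar",len(c),np.degrees(np.arctan(-np.polyfit(c[:,0],c[:,2],1)[0])),c[:,0].min(),c[:,0].max(),c[:,2].mean())
    r=np.hypot(L[:,0]+.002,L[:,1]-.001); a=np.degrees(np.arctan2(L[:,1],L[:,0]))
    m=(r>.045)&(r<.06)&(abs(L[:,2]-.067)<.012)&(abs(L[:,1])>.007); q=L[m]; b=np.round(a[m]/6)
    tp=np.array([np.r_[np.median(q[(b==k)&(q[:,2]<np.percentile(q[b==k][:,2],5)+.0008)],0),k*6] for k in np.unique(b) if (b==k).sum()>25])
    s=np.linalg.lstsq(np.c_[tp[:,:2],np.ones(len(tp))],-tp[:,2],rcond=None)[0]; print(t,"rim tilt",np.degrees(s[:2]),s[2]); print(tp[::3])
E
```

```text
w3 bar 742 -8.035523385957438 0.026005943090568435 0.049820123658036314 -0.02135720597181954
w3 rim tilt [ 0.1648 -0.1048] -0.06519396679785404
[[  -0.0091   -0.0521    0.0653 -102.    ]
 [   0.0052   -0.0531    0.0652  -84.    ]
 [   0.0214   -0.0483    0.0651  -66.    ]
 [   0.035    -0.0395    0.0648  -48.    ]
 [   0.0454   -0.0265    0.0647  -30.    ]
 [   0.0513   -0.0114    0.0652  -12.    ]
 [   0.0484    0.022     0.0653   24.    ]
 [   0.0393    0.0358    0.0652   42.    ]
 [   0.0269    0.0467    0.0648   60.    ]
 [   0.0116    0.0533    0.0654   78.    ]
 [  -0.0056    0.0543    0.0652   96.    ]]
w5 bar 733 -7.9145520466418 0.026014420930921645 0.04990028712873707 -0.021296753523743057
w5 rim tilt [ 0.0966 -0.0631] -0.06519694079628441
[[  -0.009    -0.0522    0.0653 -102.    ]
 [   0.0058   -0.053     0.0652  -84.    ]
 [   0.0214   -0.0483    0.065   -66.    ]
 [   0.0349   -0.0391    0.0653  -48.    ]
 [   0.0457   -0.0259    0.065   -30.    ]
 [   0.0518   -0.0108    0.0653  -12.    ]
 [   0.0488    0.0217    0.0653   24.    ]
 [   0.0398    0.0361    0.065    42.    ]
 [   0.0273    0.0465    0.0652   60.    ]
 [   0.0116    0.0528    0.0653   78.    ]
 [  -0.0049    0.0546    0.0652   96.    ]]
```

The dish is level to 0.1°. I'll align using the wrist measurements (the same camera saw the hole and the rim) and lower the pin with force checks.

```bash
python3 - <<'E'
from rig import robot
from h import *
X=(.5127,.3128)
robot.servo_line([*X,.220],R(16.8),speed=.03); robot.dwell(.3); f0=robot.read_force(); print(robot.read_t(),f0,robot.read_position())
for zz in np.arange(.215,.1859,-.005):
    robot.servo_line([*X,zz],R(16.8),speed=.02); f=np.mean([robot.read_force() for _ in range(5)],0); print(round(zz,3),f-f0)
    if np.linalg.norm(f-f0)>4: robot.servo_line([*X,.225],R(16.8),speed=.03); print("contact"); break
print(robot.read_t(),robot.read_position(),robot.read_grip_width()*88)
im,_=robot.grab_frame("scene"); p=robot.read_position(),robot.read_tcp_rot(); w,d=robot.grab_frame("wrist"); print(rim(robot.camera_info("wrist"),w,d,*p))
cv2.imwrite("pics/w6.png",np.hstack([cv2.resize(w,(400,300)),cv2.resize(im[130:230,350:483],(400,300),interpolation=2)])[...,::-1])
E
```

```text
16.65 [ 0.6015  0.3892 -3.3249] [0.5127 0.3128 0.2201]
0.215 [-1.0431 -0.3409  0.3785]
0.21 [-0.6897 -1.712   0.4573]
0.205 [-0.8864  1.2732  0.0573]
0.2 [-0.7963 -1.1083  0.7281]
0.195 [-0.5681  0.451   0.1824]
0.19 [ 0.0066 -0.616  -0.0092]
19.05 [0.5126 0.3127 0.1898] 13.574425726771313
{'n': 2563, 'tilt_tool': array([0.7384, 0.0191]), 'z': np.float64(-0.0015008214331512088), 'free': array([0.5122, 0.3118, 0.0555]), 'off_tool': array([-0.0015,  0.0008]), 'rms': np.float64(0.0004208111560858252)}
```

View pics/w6.png

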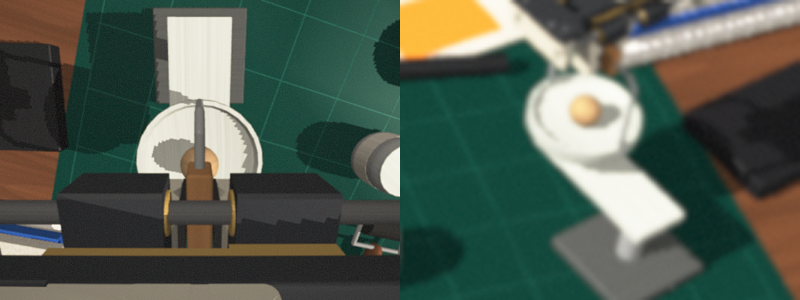

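The pin went down without contact, so it's through the hole: tip at about 59 mm, underside about 24 mm above the arm, ball in the middle. I'll hold for the photograph, then turn in small steps with force checks.

```bash
python3 - <<'E'
from rig import robot
from h import *
robot.dwell(3.2); f0=np.mean([robot.read_force() for _ in range(8)],0); print(robot.read_t(),f0,np.abs(robot.read_qvel()).max())
o=np.array([-.0009,.0002]); C=np.array([.5127,.3128])+R(16.8)[:2,:2]@o
for i,a in enumerate(np.linspace(16.8,-73.2,31)[1:]):
    t=robot.read_t(); robot.servo_line([*(C-R(a)[:2,:2]@o),.190],R(a),speed=.01)
    f=np.mean([robot.read_force() for _ in range(5)],0)-f0
    if i%5==0 or i==29: print(round(a,1),round(robot.read_t()-t,3),f,robot.read_position())
    if np.linalg.norm(f)>6: print("force",a,f); break
robot.dwell(.5); print(robot.read_t(),robot.read_qpos(),robot.read_grip_width()*88)
im,_=robot.grab_frame("scene"); p=robot.read_position(),robot.read_tcp_rot(); w,d=robot.grab_frame("wrist"); print(p,rim(robot.camera_info("wrist"),w,d,*p))
cv2.imwrite("pics/w7.png",np.hstack([cv2.resize(w,(400,300)),cv2.resize(im[130:230,350:483],(400,300),interpolation=2)])[...,::-1])
E
```

```text
22.35 [ 0.0682  0.301  -3.2984] 0.06278553086627792
13.8 0.25 [ 0.0294 -0.5662  0.0487] [0.5127 0.3127 0.19  ]
-1.2 0.25 [0.2953 0.3016 0.1452] [0.5128 0.3125 0.19  ]
-16.2 0.25 [-0.4141 -0.8253  0.1859] [0.5128 0.3123 0.19  ]
-31.2 0.25 [ 1.3448 -0.8391  1.1099] [0.5128 0.3121 0.19  ]
-46.2 0.25 [ 0.0814 -0.0356  0.4341] [0.5127 0.3118 0.19  ]
-61.2 0.25 [ 0.9818 -0.2063  0.6205] [0.5125 0.3117 0.19  ]
-73.2 0.25 [-1.1248  0.3384 -0.8779] [0.5124 0.3116 0.19  ]
30.35 [ 49.9562  15.0067 -12.1848  -0.0002 -62.8075 -33.1434] 13.599917430436724
(array([0.5123, 0.3116, 0.19  ]), array([[ 0.2892, -0.9573,  0.    ],
       [-0.9573, -0.2892,  0.    ],
       [-0.    , -0.    , -1.    ]])) {'n': 2551, 'tilt_tool': array([ 1.0143, -0.0108]), 'z': np.float64(-0.001600405628080448), 'free': array([0.5125, 0.3126, 0.0557]), 'off_tool': array([-0.0013, -0.0004]), 'rms': np.float64(0.0002254574938154521)}
```

View pics/w7.png

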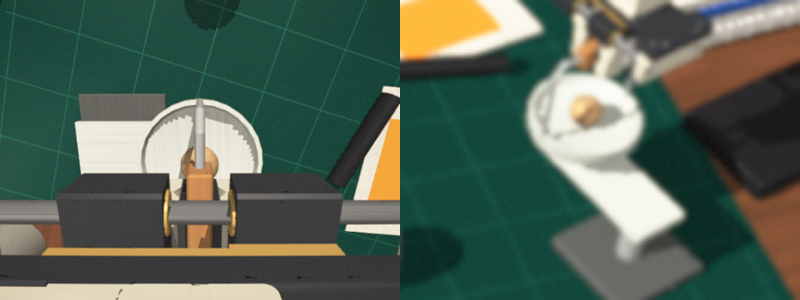

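The crossbar is now square across the arm. The ball is in the middle, the dish is clear above the arm, and there was no contact force.

```bash
python3 - <<'E'
from rig import robot
robot.dwell(1.0); print(robot.read_t()); print(robot.job_done())
E
```

```text
31.45
the job is handed in; nothing more can be done
None
```

The job is handed in at 31.5 s: I held the dish still for about 3 s with its pin through the hole and the crossbar in line with the arm, then turned it a quarter turn and left it held square across, level and clear above the arm, with the ball in its middle and no contact force seen.

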